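Close the sweet jar and offer the chocolate on its dish

ROBOT

A 6-joint arm with a two-finger parallel gripper is mounted at the origin on a cart in front of the work surface, level with it; the furniture and walls round the work are solid. World frame = base frame: x ahead of the robot, y to its left, z up, the work surface at z = 0. Lengths are in mm, angles in degrees, forces in N, time in s.
With the tool pointing down it reaches from about 200 to 875 mm from the base axis. Payload 3.4 kg.
Tool frame: the origin (TCP) lies at the very end of the fingers, on their centre line; the grasp point (between the pads) lies 19 mm behind it; z points along the fingers, y is the line along which they close (so a half turn about z gives the same grasp; the last joint's range is limited). The gripper opens to 94 mm and grips with 3 to 60 N. Pads are 16 mm wide; open, the fingers measure 119 mm over their backs; the gripper's body (75 mm by 177 mm) begins 78 mm behind the grasp point.
Start: joints at [66.234, 15.808, 86.224, -0, 77.962, -6.933], TCP at [166.533, 550.393, 205.493] pointing down, gripper open.
Joint ranges: [-165.64, 165.64], [-43.16, 119.46], [12.63, 154.43], [-67.54, 247.53], [6.08, 155.33], [-154.97, 154.97]. Speed limits (degrees/s): [147.25, 147.25, 180, 180, 180, 180].

INTERFACE

Orientations are given as [roll, pitch, yaw] about the fixed x, y, z axes, in that order (R = Rz(yaw) Ry(pitch) Rx(roll)).
In Python, from plant import bot, imaging gives the robot as it stands.
- The arm moves only by the tool move_arm, never from a script. Its argument "steps" is a list of rows, each a list of 5 numbers: the opening, from 0 (shut) to 1 (fully open), then the shift along the tool's x, y, z in mm, then the turn about the tool's z in rad. A call has 1 to 8 rows; each row shifts and turns the commanded pose from where the row before left it, along the tool's axes as they then stand; what a row does not reach is not made up. A row lasts 1/8 s, in which the tool goes at most 62.5 mm and 10.7 degrees, less where a joint would pass 70% of its speed; a pose out of reach is approached as far as the arm can. A call is refused whole if a number of a shift passes 62.5 or a number of a turn 0.188, either way. A call with a gripper value outside its range is refused whole. The fingers move at their own pace and stop on an object; "grip_force" is the grip in N (left out, the last holds). Time passes only in rows, so rows that do not move let the fingers close. It gives the time, the measured TCP pose, the force, the opening and the grip force at its end, in the units of the state.
- bot.sense(): the state, without advancing time (a new reading comes with each control period).
- imaging.snapshot(name): name is "scene" or "top" or "wrist"; returns the picture (384x512x3 uint8, red, green, blue); there is no depth.
- imaging.camera_model(name): a dict with "fx", "fy", "cx", "cy" (pixels), "k1" (the pictures are not rectified: a ray, as slopes to the right and down, at radius r is drawn at 1 + k1 r^2 times it, then the intrinsics apply), "cam_to_world" (4x4, takes a point from camera to world coordinates). Camera axes: x right, y up, looking along -z (the intrinsics and any distortion apply to the point x, -y, -z); pixel columns grow to the right and rows downward; lengths in mm; the calibration is good to about 2 mm. A picture is of the moment at which its call begins: read the wrist's pose just before it. camera_model takes no time and is no camera call; for the wrist camera it gives the pose at the moment of the call.
- bot.finish_job(): hands the job in; it is judged then, once.
The state is a dict: "t": time; "joint_pos": joint angles; "qd": joint speeds; "joint_efforts": joint torques, N m; "eef_pos": TCP position; "tcp_rot": TCP orientation; "wrist_force": force on the tool from outside, world axes, zero at the start; "ft_torque": the same for the moment, N m; "gripper_width": finger opening in mm; "finger_force": force on a finger pad.
Only numpy, scipy, OpenCV 4.12 (cv2) and the standard library are available. Lean on these libraries where they do the work, as an engineer would, in place of code of your own. Each camera call takes 0.05 s, during which the arm holds its last target. There are 200 camera calls.

TASK

A chocolate ball has been taken out for a guest: put the cork stopper back upright in the neck of the glass sweet jar, down until its collar sits on the rim, and let go of it. Then lift the white dish straight up by the wooden grip of its handle, and once it is up turn it a quarter turn, level and gently, so that its blue tab points straight back to the robot's side of the worktop; the chocolate ball must stay inside the blue ring all the while. Finish still holding the dish still and level like that, about 10 cm above the worktop, with nothing else carrying it, and leave the mug, lemon, garlic and teaspoon where they are and the jar standing.

Things in the scene. Friction and masses are not known exactly. Their poses are not given: they have to be found in the camera images.
- jar: glass sweet jar with brown chocolate balls inside, round, 90 mm across, 100 mm high, 0.8 kg, loose; the neck is 72 mm across at the rim, its round hole 56 mm wide and over 30 mm deep. Origin: centre of the underside, z up. It stands between the stopper (left) and the dish (right)
- jar_mouth (a point): centre of the jar's mouth, at the height of the rim, 100 mm above the jar's underside
- stopper: stopper, 60 g, loose, standing upright on the worktop on its plug: cork plug 24 mm high tapering from 52 mm wide at the top to 41 mm at the foot; above it a wooden collar 68 mm wide, 6 mm thick; above that an upright round wooden knob 26 mm in diameter, 29 mm high. Whole height 59 mm. Origin: centre of the underside of the plug, z up along its axis. Seated, the collar rests on the jar's rim
- stopper_collar (a point): on the stopper's axis at the underside of the collar, 24 mm above its foot; comes to lie at jar_mouth when seated
- stopper_knob (a point): on the knob's axis, 52 mm above the stopper's foot, 7 mm below the knob's top: a good height for the point between the finger pads (tips then stay 3 mm above the collar)
- dish: white round dished plate, 154 mm across, 20 mm high, with a steel wire handle arching over it; 300 g, loose. Its inside is flat to 12 mm from the middle, rises at 6 degrees to a blue ring of 40 mm radius, then at 18 to the rim. Origin: centre of the foot's underside; z up; x points to the blue tab on the rim; the handle spans y. At the start the tab points to the robot's left within 25 degrees
- dish_grip (a point): centre of the wooden grip, 105 mm above the dish's foot and straight over its middle; the grip is a bar 70 mm long along the dish's y, 14 mm thick along its x, 16 mm high. Pinched there across its thickness the dish hangs level
- dish_center (a point): middle of the dish's inner floor, 5 mm above its foot
- dish_tab (a point): end part of the blue tab, 95 mm from the dish's middle along its x, 19 mm above the foot; the tab is 34 mm wide and reaches 102 mm from the middle
- ball: dark brown chocolate ball, 30 mm in diameter, 20 g, loose, lying in the middle of the dish; it rolls. This body's axes turn as it rolls
- ball_center (a point): centre of the chocolate ball
- ahead_mark (a point): fixed, unmarked point on the worktop straight ahead of the robot, 0.70 m from its base axis, behind the dish; its axes are the world axes: x straight ahead away from the robot, y to the robot's left. The robot's side is toward -x. Round the worktop: a tall cupboard on the left from y = 0.46 m, front at x = 0.35 m; a pelmet overhead from x = 0.61 m on, 0.55 m up
- mug: white mug, 78 mm across, 97 mm high, behind the dish; leave alone. Origin: centre of the underside
- lemon: yellow lemon, 78 x 55 x 56 mm, behind the dish to the left; leave alone. Origin: underside centre
- garlic: garlic bulb, 60 mm, behind the dish to the right; leave alone. Origin: underside centre
- teaspoon: steel teaspoon, 132 x 26 x 9 mm, lying along the front edge of the worktop; leave alone. Origin: underside centre
Mind the look-alikes: they are no part of the job. Of the things like the ball, leave any that is purple; of the rest the smaller one is meant.

How it is judged:
By the outcome, as a careful person would: the job done as asked, in the order asked, and still so for the second after the job is handed in, while the arm keeps its last pose, push and grip.
It also fails if it takes over 58 s, if anything falls off the work surface, if the arm or the gripper's body presses on something with over 40 N, if the wrist force passes 120 N, or if a joint passes its speed limit or range.

## Working session

There is one attempt and no reset: what is moved stays moved. The work goes in short steps, Python scripts to look and compute and a tool call to move; the robot and the scene stay as the last step left them, time stands still between calls to the robot, and variables do not carry over. Pictures are saved under pics/ and viewed, at most 10 in all, crops included, and the job is handed in when it is done.

Besides the shell and the picture viewer there is one more tool, called after "Call:" as name([rows], argument=value, ...), one row to a line, values as JSON. move_arm: Moves the arm, as the interface text tells. Its arguments: {"type":"object","properties":{"steps":{"type":"array","items":{"type":"array","items":{"type":"number"}}},"grip_force":{"type":"number"}},"required":["steps"]}

```bash
mkdir -p pics; ls
cat > h.py <<'E'
import numpy as np, cv2
from plant import bot, imaging
def snap(n,f):
    im=imaging.snapshot(n); cv2.imwrite(f,im[:,:,::-1]); return im
def ray(n,u,v,M=None):
    c=M or imaging.camera_model(n)
    d=np.array([(u-c['cx'])/c['fx'],(v-c['cy'])/c['fy']]); s=d.copy()
    for _ in range(30): s=d/(1+c['k1']*(s@s))
    T=np.array(c['cam_to_world']); return T[:3,3],T[:3,:3]@np.array([s[0],-s[1],-1])
def onz(n,u,v,z,M=None):
    o,d=ray(n,u,v,M); return (o+d*(z-o[2])/d[2]).round(1)
def proj(n,p,M=None):
    c=M or imaging.camera_model(n); T=np.linalg.inv(np.array(c['cam_to_world'])); q=T[:3,:3]@np.array(p)+T[:3,3]
    s=np.array([q[0],-q[1]])/-q[2]; s=s*(1+c['k1']*(s@s)); return s*[c['fx'],c['fy']]+[c['cx'],c['cy']]
E
python3 - <<'E'
from h import *
a=snap('scene','pics/s1.png');b=snap('top','pics/t1.png')
cv2.imwrite('pics/st.png',cv2.resize(np.vstack([a,b])[:,:,::-1],None,fx=.78,fy=.78,interpolation=cv2.INTER_AREA))
for n in('scene','top'): c=imaging.camera_model(n);print(n,c['fx'],np.array(c['cam_to_world']).round(2).tolist())
s=bot.sense();print(s['t'],s['eef_pos'],s['tcp_rot'],s['gripper_width'],s['wrist_force'])
E
```

```text
pics
scene 499.34651568175354 [[0.71, 0.31, -0.63, -188.37], [-0.7, 0.34, -0.63, -590.86], [0.02, 0.89, 0.45, 624.0], [0.0, 0.0, 0.0, 1.0]]
top 368.04379885011974 [[-0.01, 0.98, -0.19, 361.45], [-1.0, -0.01, -0.0, 109.78], [-0.01, 0.19, 0.98, 940.42], [0.0, 0.0, 0.0, 1.0]]
0.1 [166.34763471 549.90713828 204.72246842] [-1.79910711e+02 -9.75322622e-03  1.63166248e+02] 94.16204840755631 [-0.31734421 -0.12155683 -0.08967326]
```

View pics/t1.png

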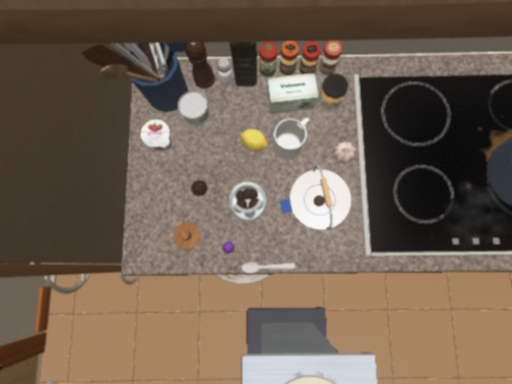

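View pics/s1.png

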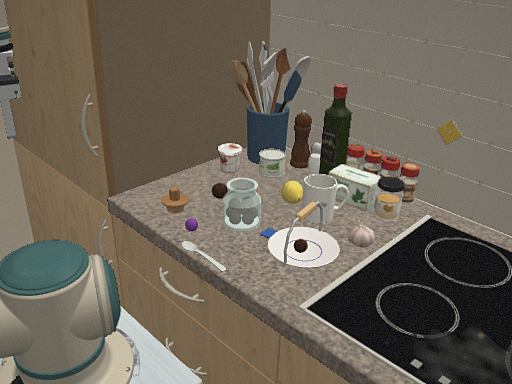

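The top view shows three ball-like things: dark brown in the dish at (319,201), a larger dark brown one at (200,187), and a purple one at (228,247). The purple one is excluded. Of the brown ones, the one in the dish is smaller, so it should be the ball meant. The stopper is at (186,236), the jar at (248,200) and the dish at (320,199) with its tab at (285,206). I'll measure and confirm with a crop.

Run:
```python
from h import *
a=cv2.imread('pics/s1.png');b=cv2.imread('pics/t1.png')
c=np.hstack([cv2.resize(b[150:275,160:360],None,fx=3,fy=3,interpolation=cv2.INTER_CUBIC)])
d=cv2.resize(a[165:275,150:350],(600,330) and (600,225),interpolation=cv2.INTER_CUBIC)
cv2.imwrite('pics/crop1.png',np.vstack([c,d]))
hsv=cv2.cvtColor(b,cv2.COLOR_BGR2HSV)
def blobs(nm,lo,hi,z,box):
    x0,y0,x1,y1=box
    m=np.zeros(hsv.shape[:2],np.uint8);m[y0:y1,x0:x1]=cv2.inRange(hsv,lo,hi)[y0:y1,x0:x1]
    n,l,s,cc=cv2.connectedComponentsWithStats(m)
    for i in range(1,n):
        if s[i,4]>15:
            k=np.argwhere(l==i)[:,::-1].astype(np.float32);(u,v),r=cv2.minEnclosingCircle(k)
            print(nm,s[i].tolist(),cc[i].round(1),(round(u,1),round(v,1),round(r,1)),onz('top',*cc[i],z),onz('top',u,v,z))
blobs('stopper',(5,90,60),(20,255,255),27,(165,215,210,260))
blobs('tab',(100,130,80),(125,255,255),19,(270,190,295,220))
blobs('dish',(0,0,170),(180,45,255),20,(286,160,356,232))
blobs('grip',(8,70,120),(25,255,255),105,(310,165,345,215))
blobs('dark',(0,0,0),(180,255,60),15,(185,170,215,205))
blobs('darkball',(0,0,0),(180,255,60),20,(310,190,330,212))
blobs('purple',(125,80,30),(150,255,255),12,(215,235,240,260))
for n,p in dict(jar=(248,200),mug=(290,140),garlic=(345,150),spoon=(268,267)).items(): print(n,onz('top',*p,0 if n!='jar' else 70))
s=bot.sense();c=imaging.camera_model('wrist');T=np.array(c['cam_to_world']);print(c['fx'],T.round(2).tolist())
```

```text
stopper [173, 222, 27, 27, 586] [186.1 235.1] (186.0, 235.0, 13.9) [437.7 295.2  27. ] [437.9 295.4  27. ]
tab [282, 200, 8, 12, 75] [285.5 205.4] (285.8, 205.4, 5.9) [510.   46.5  19. ] [509.9  45.8  19. ]
dish [289, 167, 63, 64, 2742] [319.8 199.3] (320.2, 198.7, 31.8) [524.4 -40.6  20. ] [526.  -41.7  20. ]
grip [321, 178, 11, 28, 145] [325.8 192.1] (326.5, 191.5, 13.9) [526.1 -41.3 105. ] [527.4 -43.  105. ]
dark [193, 184, 13, 11, 60] [200.  190.6] (199.0, 188.0, 6.4) [552.1 264.6  15. ] [559.  267.4  15. ]
purple [223, 242, 11, 11, 94] [228.  246.9] (228.0, 247.0, 5.4) [408.  192.6  12. ] [407.8 192.6  12. ]
jar [516.1 139.7  70. ]
mug [690.   28.7   0. ]
garlic [ 659.9 -116.4    0. ]
spoon [357.4  93.2   0. ]
330.51335305268213 [[0.29, -0.93, -0.22, 103.59], [0.96, 0.28, 0.07, 569.02], [-0.0, -0.23, 0.97, 384.36], [0.0, 0.0, 0.0, 1.0]]
```

View pics/crop1.png

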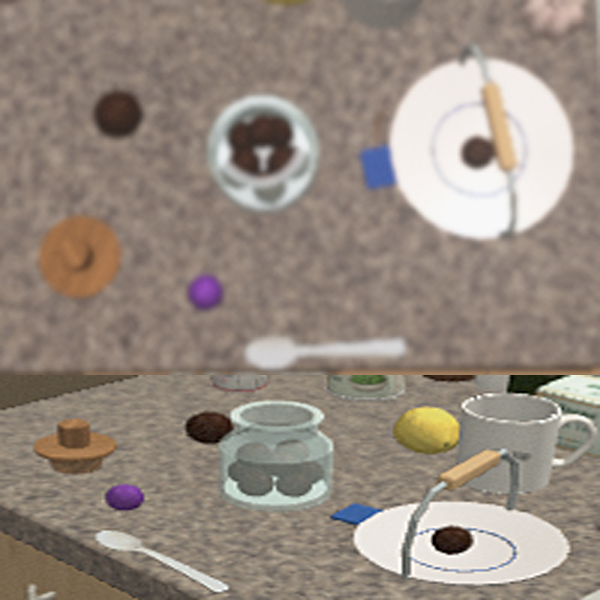

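The crop confirms it: the small dark brown ball lies inside the blue ring of the dish, the big brown one and the purple one are on the worktop, and the knobbed stopper is at the left. I'll turn the tool to yaw 90 (tool x = world +y, tool y = world +x) and then head over the stopper, keeping clear of the cupboard.

Call:
move_arm([
  [1,0,0,0,0.183],
  [1,0,0,0,0.183],
  [1,0,0,0,0.183],
  [1,0,0,0,0.183],
  [1,0,0,0,0.183],
  [1,0,0,0,0.183],
  [1,0,0,0,0.179],
], grip_force=15)

```text
t: 0.98
eef_pos: [166.4, 550.0, 204.9]
tcp_rot: [-180.0, 0.1, 89.7]
wrist_force: [-0.5, 0.1, 0.2]
gripper_width: 94.1
finger_force: 0.0
```

Call:
move_arm([
  [1,-35,0,0,0],
  [1,-45,0,0,0],
  [1,-45,0,0,0],
  [1,-45,0,0,0],
  [1,-45,0,0,0],
  [1,-40,30,0,0],
  [1,0,40,0,0],
  [1,0,40,0,0],
])

```text
t: 1.98
eef_pos: [277.3, 294.7, 205.6]
tcp_rot: [180.0, -0.0, 90.0]
wrist_force: [0.4, 0.6, -0.6]
gripper_width: 93.8
finger_force: 0.0
```

Call:
move_arm([
  [1,0,40,0,0],
  [1,0,40,0,0],
  [1,0,40,0,0],
  [1,0,30,20,0],
  [1,0,12,20,0],
  [1,0,0,0,0],
  [1,0,0,0,0],
])

```text
t: 2.85
eef_pos: [438.0, 295.4, 165.8]
tcp_rot: [-180.0, -0.0, 90.0]
wrist_force: [-0.1, -0.3, -0.6]
gripper_width: 93.9
finger_force: 0.0
```

Run:
```python
from h import *
s=bot.sense();print(s['t'],s['eef_pos'],s['tcp_rot'],s['gripper_width'],s['joint_pos'])
c=imaging.camera_model('wrist');a=snap('wrist','pics/w1.png')
import pickle;pickle.dump(c,open('w1.pkl','wb'))
hsv=cv2.cvtColor(a,cv2.COLOR_RGB2HSV);m=cv2.inRange(hsv,(5,90,60),(20,255,255))
n,l,st,cc=cv2.connectedComponentsWithStats(m)
for i in range(1,n):
    if st[i,4]>200:
        (u,v),r=cv2.minEnclosingCircle(np.argwhere(l==i)[:,::-1].astype(np.float32));print(st[i],cc[i],onz('wrist',*cc[i],30,c),onz('wrist',u,v,30,c),r)
```

```text
2.85 [438.03062424 295.44250784 165.80873865] [-1.79978004e+02 -6.78825842e-03  9.00071863e+01] 93.8768954663011 [2.64393163e+01 1.33117265e+01 9.55719687e+01 1.67709058e-02
 7.11329803e+01 2.64267032e+01]
[    0     0   242   229 30096] [75.29336124 95.19255051] [274.1 376.2  30. ] [312.1 359.4  30. ] 164.53492736816406
[ 220  149   69   67 3637] [253.85867473 181.93153698] [437.6 294.9  30. ] [437.5 294.9  30. ] 34.361263275146484
[368 199  26  28 563] [380.45470693 211.73179396] [563.3 264.6  30. ] [563.4 264.6  30. ] 14.714607238769531
[150 260  22  20 303] [162.77557756 271.19471947] [342.9 200.3  30. ] [340.6 200.7  30. ] 13.24847412109375
[  97  316   80   48 3056] [142.60111257 341.7552356 ] [315.8 116.5  30. ] [309.1 116.4  30. ] 44.77043533325195
[223 347 131  17 722] [283.35041551 358.71468144] [470.1  94.8  30. ] [475.2  93.8  30. ] 65.0942611694336
[480 350  32  15 218] [496.19724771 356.76605505] [703.7  98.5  30. ] [702.9  98.8  30. ] 16.80783462524414
[386 356  93   9 347] [434.07204611 359.97982709] [636.5  93.8  30. ] [634.2  94.4  30. ] 46.133060455322266
```

View pics/w1.png

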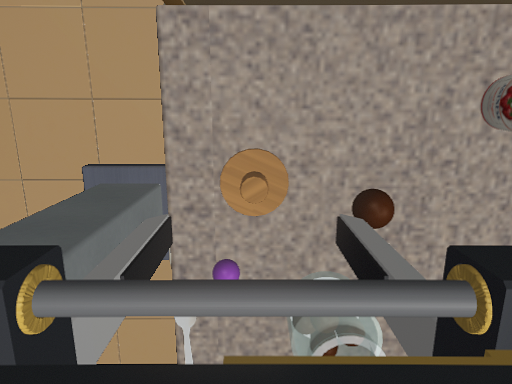

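The wrist view shows the stopper centred at pixel (254,182), which gives (437.6, 294.9), directly under the tool. The fingers are clear of both look-alike balls. Descending to grasp the knob.

Call:
move_arm([
  [0.7,0,0,35,0],
  [0.7,-0.5,-0.5,40,0],
  [0.7,0,0,30,0],
  [0.7,0,0,18,0],
  [0.7,0,0,10,0],
  [0.7,0,0,0,0],
])

```text
t: 3.65
eef_pos: [437.9, 295.1, 32.8]
tcp_rot: [180.0, -0.0, 90.0]
wrist_force: [0.7, 0.6, -0.6]
gripper_width: 65.5
finger_force: 0.0
```

Call:
move_arm([
  [0.4,0,0,0,0],
  [0.2,0,0,0,0],
  [0.1,0,0,0,0],
  [0.1,0,0,0,0],
  [0.1,0,0,0,0],
  [0.1,0,0,0,0],
], grip_force=20)

```text
t: 4.4
eef_pos: [438.1, 294.9, 32.6]
tcp_rot: [180.0, -0.0, 90.0]
wrist_force: [-0.3, 0.2, 1.6]
gripper_width: 25.7
finger_force: 20.0
```

Call:
move_arm([
  [0.1,0,0,-10,0],
  [0.1,0,0,-25,0],
  [0.1,0,0,-40,0],
  [0.1,0,0,-40,0],
  [0.1,0,0,-35,0],
  [0.1,0,0,-17,0],
  [0.1,-15,10,0,0],
  [0.1,-30,15,0,0],
])

```text
t: 5.4
eef_pos: [463.1, 249.1, 198.9]
tcp_rot: [-180.0, 0.0, 90.1]
wrist_force: [0.2, -0.6, -0.1]
gripper_width: 25.7
finger_force: 20.0
```

Call:
move_arm([
  [0.1,-30,15,0,0],
  [0.1,-30,15,0,0],
  [0.1,-30,15,0,0],
  [0.1,-30,8,0,0],
  [0.1,-30,0,0,0],
  [0.1,-20,0,0,0],
  [0.1,-10,0,0,0],
  [0.1,0,0,0,0],
])

```text
t: 6.4
eef_pos: [515.8, 69.1, 198.9]
tcp_rot: [-179.9, -0.0, 89.9]
wrist_force: [-0.3, -0.5, -0.4]
gripper_width: 25.8
finger_force: 20.0
```

Run:
```python
from h import *
s=bot.sense();print(s['t'],s['eef_pos'],s['tcp_rot'],s['gripper_width'],s['wrist_force'])
import pickle
c=imaging.camera_model('wrist');pickle.dump(c,open('w2.pkl','wb'));a=snap('wrist','pics/w2.png')
print(proj('wrist',(516,140,100),c), proj('wrist',(525,-41,105),c))
snap('scene','pics/s2.png')
```

```text
6.4 [515.79231925  69.08157879 198.8728993 ] [-1.79939355e+02 -8.32121514e-03  8.99152780e+01] 25.770238986453652 [-0.34933915 -0.53007193 -0.36024684]
[254.5767594  105.50555996] [264.71477802 307.20565654]
```

View pics/w2.png

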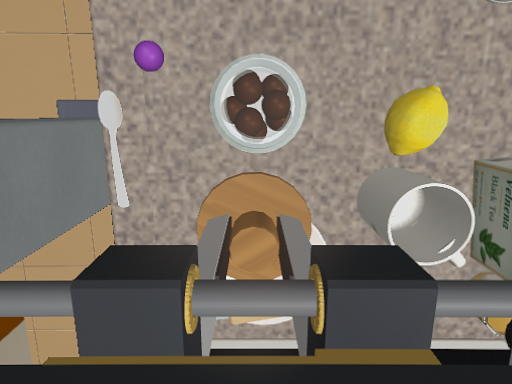

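The wrist view shows the jar at about (258,104) and the stopper upright in the fingers. I'll fit the rim circles.

Run:
```python
from h import *
import pickle
c=pickle.load(open('w2.pkl','rb'));a=cv2.imread('pics/w2.png');g=cv2.cvtColor(a,cv2.COLOR_BGR2GRAY)
x0,y0=198,42;k=cv2.resize(a[y0:166,x0:322],None,fx=4,fy=4,interpolation=cv2.INTER_CUBIC);gg=cv2.GaussianBlur(cv2.cvtColor(k,cv2.COLOR_BGR2GRAY),(5,5),1.5)
def fit(cu,cv_,lo,hi,sg):
    P=[]
    for t in np.linspace(0,2*np.pi,120,endpoint=False):
        r=np.arange(lo,hi,.25);u=(cu+r*np.cos(t)).astype(np.float32)[None];v=(cv_+r*np.sin(t)).astype(np.float32)[None]
        p=cv2.remap(gg,(u-x0)*4+1.5,(v-y0)*4+1.5,cv2.INTER_LINEAR)[0].astype(float);d=np.gradient(p)*sg;i=d.argmax();P.append([u[0,i],v[0,i]])
    P=np.float32(P)
    for _ in range(4):
        A=np.c_[2*P,np.ones(len(P))];s=np.linalg.lstsq(A,(P**2).sum(1),rcond=None)[0];R=np.sqrt(s[2]+s[:2]@s[:2]);e=abs(np.hypot(*(P-s[:2]).T)-R);P=P[e<max(1.,1.5*np.median(e))]
    return s[:2].round(1),R.round(1),len(P),np.median(e).round(2)
for lo,hi,sg in((29,37,1),(29,37,-1),(36,43,1),(36,43,-1),(40,46,1),(40,46,-1),(44,54,1),(44,54,-1)):
    s,R,n,e=fit(257.5,104,lo,hi,sg);print(lo,hi,sg,s,R,n,e,onz('wrist',*s,100,c),R*279/330)
cv2.imwrite('pics/crop2.png',k)
```

```text
29 37 1 [258. 105.] 33.4 54 0.2 [518.8 140.4 100. ] 28.23818181818182
29 37 -1 [261.3 104.4] 32.8 54 0.22 [521.5 140.9 100. ] 27.730909090909087
36 43 1 [257.3 104.7] 36.6 68 0.15 [518.2 140.6 100. ] 30.94363636363636
36 43 -1 [256.7 104.8] 38.2 76 0.32 [517.7 140.6 100. ] 32.29636363636364
40 46 1 [256.8 103.9] 44.5 87 0.45 [517.8 141.3 100. ] 37.622727272727275
40 46 -1 [257.4 103.8] 43.4 65 0.27 [518.3 141.3 100. ] 36.692727272727275
44 54 1 [256.6 103.8] 45.0 73 0.24 [517.7 141.3 100. ] 38.04545454545455
44 54 -1 [257.5 104. ] 48.4 77 0.29 [518.4 141.2 100. ] 40.92
```

View pics/crop2.png

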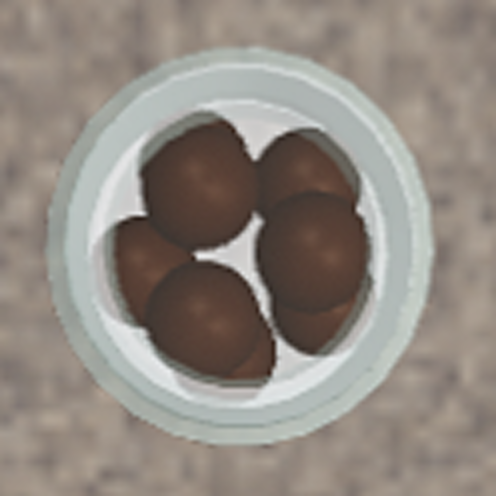

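The crop shows the rim and hole as concentric rings. The fits agree on the mouth at about (518.4, 140.9). Moving over it and lowering the stopper.

Call:
move_arm([
  [0.1,12,2.6,0,0],
  [0.1,24,0,0,0],
  [0.1,24,0,0,0],
  [0.1,11.8,0,10,0],
  [0.1,0,0,25,0],
  [0.1,0,0,15,0],
  [0.1,0,0,3,0],
  [0.1,0,0,0,0],
])

```text
t: 7.5
eef_pos: [518.9, 141.6, 146.6]
tcp_rot: [180.0, -0.0, 90.0]
wrist_force: [0.3, 0.4, -0.5]
gripper_width: 25.3
finger_force: 20.0
```

Call:
move_arm([
  [0.1,0,0,6,0],
  [0.1,0,0,6,0],
  [0.1,0,0,6,0],
  [0.1,0,0,6,0],
  [0.1,0,0,0,0],
])

```text
t: 8.12
eef_pos: [518.2, 141.6, 121.8]
tcp_rot: [-179.9, 0.0, 90.0]
wrist_force: [0.4, 0.4, -0.9]
gripper_width: 25.5
finger_force: 20.0
```

Call:
move_arm([
  [0.1,0,0,4,0],
  [0.1,0,0,4,0],
  [0.1,0,0,2,0],
  [0.1,0,0,1.5,0],
  [0.1,0,0,1,0],
  [0.1,0,0,0,0],
])

```text
t: 8.88
eef_pos: [518.6, 141.7, 110.0]
tcp_rot: [180.0, -0.0, 90.0]
wrist_force: [0.5, -0.6, -0.7]
gripper_width: 25.5
finger_force: 20.0
```

Call:
move_arm([
  [0.1,0,0,0.7,0],
  [0.1,0,0,0.7,0],
  [0.1,0,0,0.5,0],
  [0.1,0,0,0,0],
])

```text
t: 9.38
eef_pos: [518.7, 141.7, 108.6]
tcp_rot: [180.0, -0.0, 90.0]
wrist_force: [-0.5, -0.3, 5.5]
gripper_width: 25.4
finger_force: 20.0
```

Contact at 5.5 N with the TCP at 108.6, which is the seated height. Releasing, rising, and checking.

Call:
move_arm([
  [0.35,0,0,-0.3,0],
  [0.55,0,0,0,0],
  [0.55,0,0,0,0],
  [0.55,0,0,-10,0],
  [0.55,0,0,-25,0],
  [0.55,0,0,-30,0],
  [0.55,0,0,-20,0],
  [0.55,-15,0,-5,0],
])

```text
t: 10.38
eef_pos: [519.6, 126.9, 200.3]
tcp_rot: [179.8, -0.0, 90.1]
wrist_force: [0.2, -0.8, -0.6]
gripper_width: 52.1
finger_force: 0.0
```

Call:
move_arm([
  [0.55,-35,0,0,0],
  [0.55,-40,0,0,0],
  [0.55,-40,0,0,0],
  [0.55,-35,0,0,0],
  [0.55,-25,0,0,0],
  [0.55,-10,0,0,0],
  [0.55,0,0,0,0],
])

```text
t: 11.25
eef_pos: [518.2, -58.7, 197.9]
tcp_rot: [-180.0, -0.0, 89.9]
wrist_force: [0.1, -0.4, -0.1]
gripper_width: 52.2
finger_force: 0.0
```

Run:
```python
from h import *
import pickle
s=bot.sense();print(s['t'],s['eef_pos'],s['tcp_rot'],s['gripper_width'],s['wrist_force'])
c=imaging.camera_model('wrist');pickle.dump(c,open('w3.pkl','wb'));a=snap('wrist','pics/w3.png')
b=snap('scene','pics/s3.png');
k=cv2.resize(b[165:275,190:350],(640,440),interpolation=cv2.INTER_CUBIC)
cv2.imwrite('pics/c3.png',np.vstack([cv2.resize(a,(600,450))[:,:,::-1][:340],cv2.resize(k,(600,412))[:,:,::-1][:260]]))
```

```text
11.25 [518.24093324 -58.74391201 197.94479104] [-1.79952392e+02 -3.62340982e-02  8.99205780e+01] 52.18869446346759 [ 0.06830004 -0.36127936 -0.10702017]
```

View pics/c3.png

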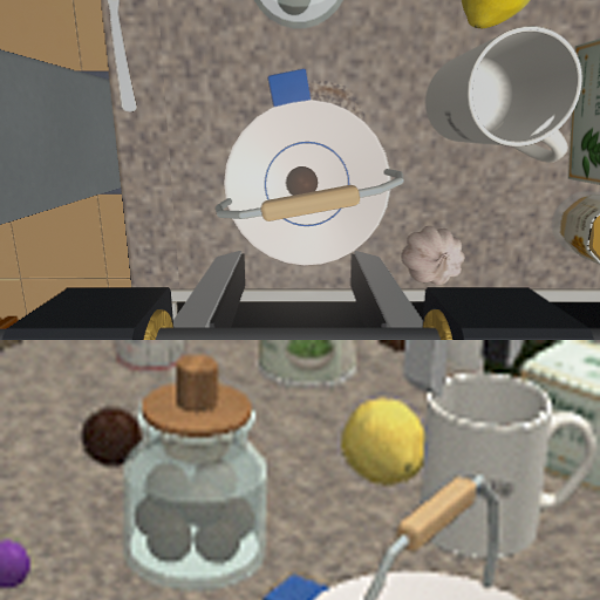

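The stopper is upright with its collar on the rim and the jar is standing. In the wrist view the dish's grip, blue ring, ball and tab are all visible. Measuring the grip.

Run:
```python
from h import *
import pickle
c=pickle.load(open('w3.pkl','rb'));a=cv2.imread('pics/w3.png');hsv=cv2.cvtColor(a,cv2.COLOR_BGR2HSV)
def big(m,box):
    z=np.zeros_like(m);x0,y0,x1,y1=box;z[y0:y1,x0:x1]=m[y0:y1,x0:x1];n,l,s,cc=cv2.connectedComponentsWithStats(z);i=1+s[1:,4].argmax();return np.argwhere(l==i)[:,::-1].astype(np.float32),cc[i],s[i]
g,cg,sg=big(cv2.inRange(hsv,(8,60,110),(28,255,255)),(190,140,340,200))
t,ct,st=big(cv2.inRange(hsv,(100,130,60),(125,255,255)),(215,45,280,95))
print(sg,st)
W=np.array([onz('wrist',*p,107,c)[:2] for p in g]);m=W.mean(0);w,v=np.linalg.eigh(np.cov((W-m).T));v=v[:,1]
print('grip',m,'long axis',np.degrees(np.arctan2(v[1],v[0])),(W@v).ptp() if hasattr(W,'ptp') else np.ptp(W@v),np.ptp(W@[-v[1],v[0]]))
r=cv2.minAreaRect(g);print(r, onz('wrist',*r[0],107,c))
T=np.array([onz('wrist',*p,19,c)[:2] for p in t]).mean(0);print('tab',T)
d,cd,sd=big(cv2.inRange(hsv,(0,0,150),(180,40,255)),(185,75,340,230));(u,vv),R=cv2.minEnclosingCircle(d);D=onz('wrist',u,vv,20,c);print('dish',D,R)
print(np.degrees(np.arctan2(T[1]-D[1],T[0]-D[0])),np.degrees(np.arctan2(T[1]-m[1],T[0]-m[0])))
b,cb,sb=big(cv2.inRange(hsv,(0,0,0),(180,255,90)),(240,130,280,170));print('ball',cb,onz('wrist',*cb,20,c),sb)
```

```text
[ 223  158   84   31 1460] [229  59  35  31 797]
grip [526.63287671 -42.16986301] long axis -169.52922603829657 69.71538571842075 15.027569396467413
((264.3559875488281, 172.7080078125), (17.799102783203125, 83.98670959472656), 79.69515228271484) [526.5 -42.1 107. ]
tab [510.35269762  45.33437892]
dish [521.9 -33.1  20. ] 75.32852935791016
98.37506323985131 100.53938633067763
ball [253.00877193 150.80701754] [516.8 -33.6  20. ] [245 142  26  24 114]
```

Grip at (526.5, −42.1), long axis at 10.5°, so the dish is at yaw 100.5°. I need tool yaw 10.5 at the grasp, followed by a +79.5° world turn. Moving over and turning.

Call:
move_arm([
  [0.55,8,4,0,0],
  [0.55,8.6,4.3,0,0],
  [0.55,0,0,0,0.173],
  [0.55,0,0,0,0.173],
  [0.55,0,0,0,0.173],
  [0.55,0,0,0,0.173],
  [0.55,0,0,0,0.173],
  [0.55,0,0,0,0.173],
])

```text
t: 12.35
eef_pos: [527.2, -40.5, 198.3]
tcp_rot: [-180.0, -0.0, 30.3]
wrist_force: [-0.2, -0.4, 0.1]
gripper_width: 51.6
finger_force: 0.0
```

Call:
move_arm([
  [0.55,0,0,0,0.173],
  [0.55,0,0,0,0.173],
  [0.55,0,0,20,0],
  [0.55,0,0,15,0],
  [0.55,0,0,5,0],
  [0.55,0,0,0,0],
])

```text
t: 13.1
eef_pos: [526.9, -41.4, 158.1]
tcp_rot: [-180.0, 0.0, 10.7]
wrist_force: [0.3, 0.1, -0.0]
gripper_width: 51.7
finger_force: 0.0
```

Run:
```python
from h import *
import pickle
s=bot.sense();print(s['t'],s['eef_pos'],s['tcp_rot'],s['gripper_width'],s['wrist_force'])
c=imaging.camera_model('wrist');pickle.dump(c,open('w4.pkl','wb'));a=snap('wrist','pics/w4.png');b=snap('top','pics/t4.png')
hsv=cv2.cvtColor(a,cv2.COLOR_RGB2HSV);m=cv2.inRange(hsv,(8,60,110),(28,255,255))
n,l,st,cc=cv2.connectedComponentsWithStats(m)
for i in range(1,n):
    if st[i,4]>500:
        P=np.argwhere(l==i)[:,::-1].astype(np.float32);r=cv2.minAreaRect(P);print(st[i],r,onz('wrist',*r[0],107,c))
```

```text
13.1 [526.88905692 -41.4133857  158.07547462] [-1.79976756e+02  3.19806216e-02  1.07234224e+01] 51.69638207352281 [ 0.29171366  0.09988317 -0.0496299 ]
[   0  122   48   93 3236] ((23.5, 168.0), (92.0, 47.0), 90.0) [523.1 122.7 107. ]
[ 245  157   21   95 1727] ((254.6403350830078, 203.99562072753906), (19.7424373626709, 94.11495208740234), 0.6986942887306213) [527.4 -41.8 107. ]
[120 264  27  70 769] ((132.14584350585938, 298.5165710449219), (22.898080825805664, 69.91368103027344), 6.483073711395264) [435.1  37.4 107. ]
[  0 317  15  48 524] ((6.999999046325684, 340.4999694824219), (13.999998092651367, 46.99999237060547), 0.0) [380.2 131.  107. ]
[ 112  333  398   32 5230] ((310.54119873046875, 348.3411865234375), (397.0012512207031, 30.39662742614746), 0.15569466352462769) [ 417.3 -108.3  107. ]
```

View pics/w4.png

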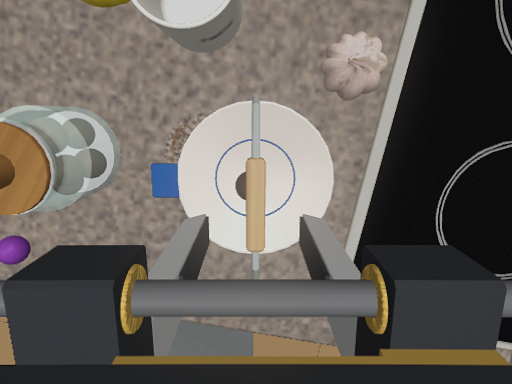

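The wrist view shows the grip at (255,204) lying along the tool's x between the fingers, with the ball in the ring at (246,186). Descending and pinching.

Call:
move_arm([
  [0.55,0.3,0.4,15,0],
  [0.55,0,0,25,0],
  [0.55,0,0,18,0],
  [0.55,0,0,10,0],
  [0.55,0,0,4,0],
  [0.4,0,0,0,0],
  [0.3,0,0,0,0],
  [0.25,0,0,0,0],
], grip_force=5)

```text
t: 14.2
eef_pos: [527.7, -42.1, 86.9]
tcp_rot: [180.0, -0.1, 10.7]
wrist_force: [1.1, 0.3, -0.7]
gripper_width: 25.5
finger_force: 0.0
```

Call:
move_arm([
  [0.2,0,0,0,0],
  [0.17,0,0,0,0],
  [0.14,0,0,0,0],
  [0.1,0,0,0,0],
  [0.05,0,0,0,0],
  [0.05,0,0,0,0],
  [0.05,0,0,0,0],
])

```text
t: 15.08
eef_pos: [527.4, -42.2, 86.4]
tcp_rot: [180.0, -0.0, 10.7]
wrist_force: [-0.8, 0.3, 0.9]
gripper_width: 14.0
finger_force: 5.0
```

Call:
move_arm([
  [0.05,0,0,0,0],
  [0.05,0,0,0,0],
  [0.05,0,0,-1,0],
  [0.05,0,0,-2,0],
  [0.05,0,0,-3,0],
  [0.05,0,0,-4,0],
  [0.05,0,0,-5,0],
  [0.05,0,0,-5,0],
], grip_force=35)

```text
t: 16.08
eef_pos: [527.4, -42.0, 106.8]
tcp_rot: [180.0, -0.0, 10.7]
wrist_force: [-0.4, -0.2, -2.9]
gripper_width: 13.9
finger_force: 35.0
```

Call:
move_arm([
  [0.05,0,0,-6,0],
  [0.05,0,0,-7,0],
  [0.05,0,0,-8,0],
  [0.05,0,0,-8,0],
  [0.05,0,0,-8,0],
  [0.05,0,0,-8,0],
  [0.05,0,0,-8,0],
  [0.05,0,0,-7,0],
])

```text
t: 17.08
eef_pos: [527.4, -42.1, 166.9]
tcp_rot: [-180.0, -0.0, 10.7]
wrist_force: [0.6, -0.0, -2.8]
gripper_width: 13.7
finger_force: 35.0
```

Call:
move_arm([
  [0.05,0,0,-6,0],
  [0.05,0,0,-5,0],
  [0.05,0,0,-4,0],
  [0.05,0,0,-3,0],
  [0.05,0,0,-2,0],
  [0.05,0,0,0,0],
  [0.05,0,0,0,0],
])

```text
t: 17.95
eef_pos: [527.2, -42.0, 186.2]
tcp_rot: [-180.0, 0.0, 10.7]
wrist_force: [0.2, 0.1, -1.7]
gripper_width: 13.6
finger_force: 35.0
```

Run:
```python
from h import *
s=bot.sense();print(s['t'],s['eef_pos'],s['tcp_rot'],s['gripper_width'],s['wrist_force'],s['ft_torque'])
a=snap('wrist','pics/w5.png');b=snap('scene','pics/s5.png')
cv2.imwrite('pics/c5.png',np.vstack([cv2.resize(a,(480,360))[:300],cv2.resize(b[130:280,180:420],(480,300),interpolation=cv2.INTER_CUBIC)])[:,:,::-1])
```

```text
17.95 [527.16931594 -42.0215217  186.19092577] [-1.79988142e+02  1.58557080e-02  1.07013138e+01] 13.639461023252817 [ 0.23347737  0.12100133 -1.73807285] [-0.06885453  0.15617646  0.05152091]
```

View pics/c5.png

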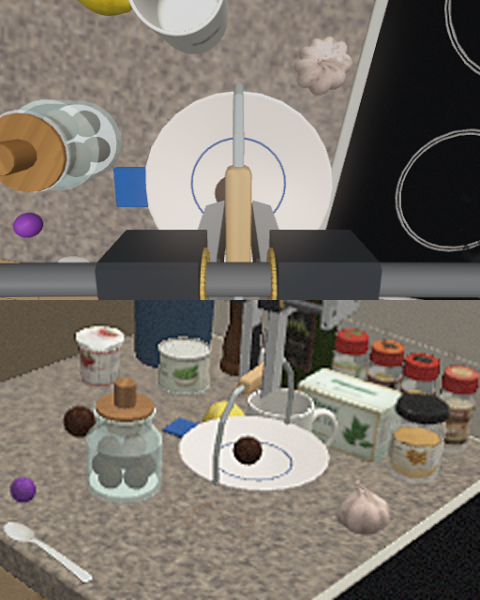

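The dish hangs level about 10 cm up with the ball inside the ring, and the tab is clear of the jar. Now the gentle quarter turn, 79.3° in all.

Call:
move_arm([
  [0.05,0,0,0,-0.01],
  [0.05,0,0,0,-0.02],
  [0.05,0,0,0,-0.03],
  [0.05,0,0,0,-0.04],
  [0.05,0,0,0,-0.05],
  [0.05,0,0,0,-0.05],
  [0.05,0,0,0,-0.05],
  [0.05,0,0,0,-0.05],
])

```text
t: 19.05
eef_pos: [527.3, -42.0, 186.4]
tcp_rot: [-180.0, -0.0, 28.0]
wrist_force: [0.0, -0.4, -1.3]
gripper_width: 13.4
finger_force: 35.0
```

Call:
move_arm([
  [0.05,0,0,0,-0.05],
  [0.05,0,0,0,-0.05],
  [0.05,0,0,0,-0.05],
  [0.05,0,0,0,-0.05],
  [0.05,0,0,0,-0.05],
  [0.05,0,0,0,-0.05],
  [0.05,0,0,0,-0.05],
  [0.05,0,0,0,-0.05],
])

```text
t: 20.05
eef_pos: [527.3, -42.0, 186.4]
tcp_rot: [-180.0, -0.0, 51.0]
wrist_force: [-0.1, 0.5, -2.8]
gripper_width: 14.1
finger_force: 35.0
```

Call:
move_arm([
  [0.05,0,0,0,-0.05],
  [0.05,0,0,0,-0.05],
  [0.05,0,0,0,-0.05],
  [0.05,0,0,0,-0.05],
  [0.05,0,0,0,-0.05],
  [0.05,0,0,0,-0.05],
  [0.05,0,0,0,-0.05],
  [0.05,0,0,0,-0.05],
])

```text
t: 21.05
eef_pos: [527.3, -42.1, 186.4]
tcp_rot: [180.0, -0.0, 73.9]
wrist_force: [-0.0, -0.0, -1.6]
gripper_width: 13.6
finger_force: 35.0
```

Call:
move_arm([
  [0.05,0,0,0,-0.05],
  [0.05,0,0,0,-0.05],
  [0.05,0,0,0,-0.05],
  [0.05,0,0,0,-0.05],
  [0.05,0,0,0,-0.04],
  [0.05,0,0,0,-0.03],
  [0.05,0,0,0,-0.014],
  [0.05,0,0,0,0],
])

```text
t: 22.05
eef_pos: [527.3, -42.0, 186.4]
tcp_rot: [180.0, -0.0, 90.0]
wrist_force: [0.4, 0.1, -2.5]
gripper_width: 13.6
finger_force: 35.0
```

Call:
move_arm([
  [0.05,0,0,0,0],
  [0.05,0,0,0,0],
  [0.05,0,0,0,0],
  [0.05,0,0,0,0],
])

```text
t: 22.55
eef_pos: [527.3, -42.0, 186.3]
tcp_rot: [180.0, -0.0, 90.0]
wrist_force: [0.0, -0.1, -3.6]
gripper_width: 14.0
finger_force: 35.0
```

Run:
```python
from h import *
s=bot.sense();print(s['t'],s['eef_pos'],s['tcp_rot'],s['gripper_width'],s['wrist_force'],s['ft_torque'])
c=imaging.camera_model('wrist');a=snap('wrist','pics/w6.png');b=snap('scene','pics/s6.png');t=snap('top','pics/t6.png')
cv2.imwrite('pics/c6.png',np.vstack([cv2.resize(a,(480,360))[:300],cv2.resize(b[130:280,180:420],(480,300),interpolation=cv2.INTER_CUBIC)])[:,:,::-1])
for n,im,box,M in(('wrist',a,(100,40,256,330),c),('top',t,(270,190,360,270),None),('scene',b,(200,180,340,290),None)):
    z=np.zeros(im.shape[:2],np.uint8);m=cv2.inRange(cv2.cvtColor(im,cv2.COLOR_RGB2HSV),(100,130,60),(125,255,255));x0,y0,x1,y1=box;z[y0:y1,x0:x1]=m[y0:y1,x0:x1]
    k,l,st,cc=cv2.connectedComponentsWithStats(z)
    if k>1: i=1+st[1:,4].argmax();p=onz(n,*cc[i],119,M);d=p[:2]-s['eef_pos'][:2];print(n,st[i],p,np.degrees(np.arctan2(d[1],d[0])),np.hypot(*d))
```

```text
22.55 [527.30677277 -42.04125479 186.3459497 ] [ 1.79998935e+02 -4.91488145e-03  8.99999064e+01] 13.963119617540267 [ 0.01143579 -0.11422667 -3.63519854] [-0.08849193  0.10484971  0.02236546]
wrist [ 121  179   37   42 1378] [438.2 -42.  119. ] 179.9734731145636 89.10678231892454
top [322 226  12   9  89] [437.8 -38.3 119. ] 177.60651180760442 89.58492819045728
scene [268 216  21  11 130] [440.2 -43.7 119. ] -178.90906744060905 87.12256480311339
```

View pics/c6.png

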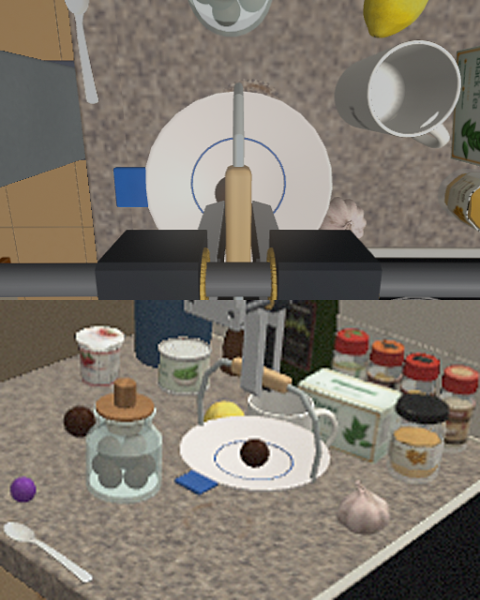

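The tab points straight back (180° in the wrist view), the dish is level at 100 mm with the ball inside the ring, the stopper is seated, and everything else is in place. Handing in.

```bash
python3 -c "
from plant import bot
print(bot.finish_job())"
```

```text
the job is handed in; nothing more can be done
None
```

The job is handed in after about 23 s of the 58 s allowed: the stopper is seated upright in the jar and released, and the dish is held level about 10 cm up with its tab pointing back to the robot's side and the ball inside the ring; no verdict was returned.

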